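# Shut the micro-centrifuge and start the run

## Task

The micro-centrifuge is loaded: push its open lid fully shut with the fingertips, gently and without slamming it, then press the green start key and draw back. Do not take hold of the lid or push it further open, do not press the red stop key, do not press start before the lid is shut, and leave the bottles, tube rack, beaker, dishes and caps standing around it where they are.

Things in the scene. Friction and masses are not known exactly. Their poses are not given: they have to be found in the camera images.
- centrifuge: micro-centrifuge with an off-white shell, 240 mm deep (its x), 220 mm wide (its y), 134 mm high with the lid shut; it stands firm on the bench and does not shift. Origin: centre of its underside, at bench height. Its x axis points from its sloping control panel (front, towards the robot) to the lid's hinge (rear), y to its left as seen by the robot, z up. A rotor loaded with capped micro tubes lies in the round bowl under the lid
- lid (a joint): angle of the lid about its hinge, rad: 0 = fully shut, lying flat on the deck; it grows as the lid's front edge rises, up to a stop at 1.4. The hinge is stiff: the lid stays where it is left (also just short of shut), and about 1 to 3 N at the front edge moves it
- lid_edge (a point): middle of the lid's free front edge, on its outer (upper) face. The lid is a flat off-white slab with a round window, 155 mm from hinge to front edge, 190 mm wide, 18 mm thick. The axes of this point turn with the lid: x from the front edge towards the hinge, y along the edge, z out of the outer face. Shut, the outer face is level at 134 mm above the bench; open, the outer face looks up and away from the control panel
- lid_hinge (a point): middle of the lid's hinge axis, 116 mm above the bench, 98 mm behind the centrifuge's origin, at the rear end of the lid's lower face. The axis runs along the centrifuge's y; the axes of this point turn with the lid as those of lid_edge do
- start_key (a joint): travel of the round green start key, m: 0 = out, 0.005 = fully in. It springs back when let go; 1.2 N starts it moving, about 4 N holds it fully in
- start_key_top (a point): centre of the top of the green start key, 23 mm across, standing 8 mm proud of the control panel; this point moves with the key. The panel slopes down towards the front by 0.41 rad; the key is pressed square to it, but a straight downward push also works. The key's centre is 33 mm to the right (-y) of the centrifuge's middle plane, 94 mm in front of its origin and 106 mm above the bench, 37 mm in front of the shut lid's edge (horizontally)
- stop_key (a joint): travel of the round red stop key, m: same make as the start key, 0 = out, 0.005 = fully in
- stop_key_top (a point): centre of the top of the red stop key, 50 mm to the right (-y) of the start key on the same panel, same size
- tube_rack: white plastic test tube rack, 220 x 68 mm and 80 mm high, long side along its x axis, holding five clear conical tubes upside down whose points reach 131 mm; one loose piece, it stands to the left of the centrifuge. Origin: centre of its underside. To be left alone
- dropper_a: amber glass dropper bottle with a black rubber bulb, 38 mm across, 105 mm high, standing to the right of the centrifuge. Origin: centre of its underside. To be left alone
- dropper_b: a second amber dropper bottle, the same as dropper_a. Origin: centre of its underside. To be left alone
- reagent_bottle: white plastic reagent bottle with a cream screw cap and a blue band, 58 mm across, 135 mm high, standing to the right of the centrifuge. Origin: centre of its underside. To be left alone
- beaker: small empty glass beaker, 60 mm across, 72 mm high, standing to the left of the centrifuge's nose. Origin: centre of its underside. To be left alone
- cap_a: blue screw cap, 23 mm across, 14 mm high, lying on the bench in front of the centrifuge. Origin: centre of its underside. To be left alone
- cap_b: a second blue screw cap, the same as cap_a. Origin: centre of its underside. To be left alone
- petri_stack: stack of three clear petri dishes (one piece), 93 mm across, 42 mm high, on the left. Origin: centre of its underside. To be left alone

How it is judged:
By the outcome, as a careful person would: the job done as asked, in the order asked, and still so for the second after the job is handed in, with the robot touching nothing.
It also fails if it takes over 43 s, if anything falls off the work surface, if the arm or the gripper's body presses on something with over 40 N, if the wrist force passes 120 N, or if a joint passes its speed limit or range.

## Robot

A 7-joint arm with a two-finger parallel gripper is mounted at the origin on the work surface. World frame = base frame: x ahead of the robot, y to its left, z up, the work surface at z = 0. Lengths are in m, angles in degrees, forces in N, time in s.
With the tool pointing down it reaches from about 0.35 to 0.9 m from the base axis. Payload 7.2 kg.
Tool frame: the origin (TCP) lies on the centre line of the jaws, within the pads' length; the fingertips stand 25 mm ahead of it and the grasp point (between the pads) lies 6 mm ahead of it; z points along the fingers, x is the direction in which the jaws open and shut, and the axes are right-handed (so a half turn about z gives the same grasp; the last joint's range is limited). The gripper opens to 88 mm and grips with 3 to 60 N. Pads are 20 mm wide; open, the fingers measure 115 mm over their backs; the gripper's body (75 mm by 178 mm) begins 61 mm behind the grasp point.
Start: joints at [69.488, 23.554, -0.728, 91.456, 0.321, 64.991, -4.71], TCP at [0.179, -0.599, 0.248] pointing down, gripper open.
Joint ranges: [-169.25, 169.25], [-16.82, 113.86], [-84.01, 82.57], [7.8, 145.47], [-59.2, 239.2], [7.22, 106.19], [-163.78, 163.78]. Speed limits (degrees/s): [136.94, 136.94, 172.46, 172.46, 180, 180, 180].

## Interface

Orientations are given as [roll, pitch, yaw] about the fixed x, y, z axes, in that order (R = Rz(yaw) Ry(pitch) Rx(roll)).
In Python, from workcell import ctrl, optics, finder gives the robot as it stands. The module is installed in compiled form; this text tells all that it offers.
- The arm moves only by the tool play_rows, never from a script. Its argument "plan" is a list of rows, each a list of 7 numbers: the opening, from -1 (shut) to 1 (fully open), then the shift along the tool's x, y, z in mm, then the turn, a rotation vector about the tool's x, y, z in rad. In form: [[grip, tx, ty, tz, rx, ry, rz], ...]. A call has 1 to 20 rows; each row is the pose to reach, as a shift and turn from the pose commanded when the call began, along the tool's axes at that moment; what a row does not reach only later rows make up. A row lasts 1/8 s, in which the tool goes at most 62.5 mm and 10.7 degrees, less where a joint would pass 70% of its speed; a pose out of reach is approached as far as the arm can. A call with a gripper value outside its range is refused whole. The fingers move at their own pace and stop on an object; "grip_force" is the grip in N (left out, the last holds). Time passes only in rows, so rows that repeat a pose let the fingers close. It gives the time, the measured TCP pose, the force and the opening at its end, in the units of the state.
- ctrl.state(): the state, without advancing time (a new reading comes with each control period).
- optics.read_camera(name): name is "scene" or "side" or "wrist"; returns the picture (480x640x3 uint8, blue, green, red); there is no depth.
- optics.calibration(name): a dict with "fx", "fy", "cx", "cy" (pixels), "distortion" ([k1, k2, p1, p2, k3] as OpenCV has them; the pictures are not rectified), "R" (3x3) and "t" (3): a world point X has camera coordinates R X + t; the wrist camera has in their place "hand_eye" (4x4, takes a point from camera to tool coordinates, whose origin is the TCP and whose axes are the tool frame's). Camera axes: x right, y down, z forward; pixel columns grow to the right and rows downward; lengths in m; the calibration is good to about 2 mm. A picture is of the moment at which its call begins: read the wrist's pose just before it. calibration takes no time and is no camera call.
- ctrl.job_done(): hands the job in, once; it reports no verdict.
Trained networks look in the newest picture that a camera, given by its name, has taken for a name from the list of things; names that differ only in an ending like _2 or _b are one class to them, and where a whole thing is asked for, a point or a joint stands for the part that bears it (a point fixed in the world has none). Each returns a list of dicts, best first, with "score" (0 to 1); they miss things now and then, are a little off and sometimes report something else, mostly with a low value. They report only what shows in the picture. A call takes as long as a camera call.
- finder.outline_of(camera, name): "region" (480x640 bool, what is visible of it) and "rect" ([centre column, centre row, width, height] in pixels, round what is visible of it).
- finder.mark_of(camera, name): "xy" ([column, row] in pixels: a listed point, or the origin of a listed thing).
The state is a dict: "time": time; "qpos": joint angles; "qvel": joint speeds; "joint_torque": joint torques, N m; "tcp_pos": TCP position; "eef_rot": TCP orientation; "contact_force": force on the tool from outside, world axes, zero at the start; "ft_torque": the same for the moment, N m; "width": finger opening in m.
Only numpy, scipy, OpenCV 4.12 (cv2) and the standard library are available. Lean on these libraries where they do the work, as an engineer would, in place of code of your own. Each camera call takes 0.05 s, during which the arm holds its last target.

## Working session

There is one attempt and no reset: what is moved stays moved. The work goes in short steps, Python scripts to look and compute and a tool call to move; the robot and the scene stay as the last step left them, time stands still between calls to the robot, and variables do not carry over. Pictures are saved under pics/ and viewed, and the job is handed in when it is done.

Besides the shell and the picture viewer there is one more tool, called after "Call:" as a command line: name --pt "numbers of a row" for each row, then --argument value for the rest. play_rows: Moves the arm, as the interface text tells. Its arguments: {"type":"object","properties":{"plan":{"type":"array"},"grip_force":{"type":"number"}},"required":["plan"]}

```bash
mkdir -p pics
python3 - <<'E'
from workcell import ctrl, optics, finder
import cv2, json
s=ctrl.state(); print(s)
for c in ["scene","side","wrist"]:
    im=optics.read_camera(c); cv2.imwrite(f"pics/{c}0.png",im)
    k=optics.calibration(c); print(c,k)
print(ctrl.state()['time'])
E
```

```text
{'time': 0.0, 'qpos': array([69.49026145, 23.5996679 , -0.72974164, 91.5022603 ,  0.3212264 ,
       64.99186367, -4.71033767]), 'qvel': array([-0.0258169 ,  0.00210461,  0.10539968, -0.00835673,  0.06772328,
       -0.04897072, -0.00206383]), 'joint_torque': array([ 6.62164675e-04, -5.87956631e+01,  6.42114412e-01, -2.91071606e+01,
       -5.38174447e-02,  1.85026653e-02,  2.02334109e-04]), 'tcp_pos': array([ 0.17841991, -0.59850949,  0.24682551]), 'eef_rot': array([ 1.79993711e+02,  9.15308052e-02, -7.33956230e+01]), 'contact_force': array([-0.64990581,  0.6023685 , -0.68000822]), 'ft_torque': array([-0.0116534 , -0.0330347 ,  0.00915903]), 'width': 0.0879902587981923}
scene {'fx': 607.9574696748065, 'fy': 607.9574696748065, 'cx': 324.6387416427152, 'cy': 236.6194807237819, 'distortion': array([-0.01487293,  0.        ,  0.        ,  0.        ,  0.        ]), 'R': array([[-0.25429174,  0.96712632,  0.00154807],
       [ 0.8172868 ,  0.21574891, -0.53431704],
       [-0.51708606, -0.1346072 , -0.84528274]]), 't': array([ 0.0689768 , -0.39183269,  1.57539947])}
side {'fx': 576.48181
[... 223 characters left out ...]
     [-0.50082588,  0.5918102 , -0.63161232],
       [ 0.40695923, -0.48303153, -0.77528364]]), 't': array([0.45853396, 0.31391702, 1.02275858])}
wrist {'fx': 373.8899060913407, 'fy': 373.8899060913407, 'cx': 319.4240342131928, 'cy': 242.72990181884524, 'distortion': array([-0.01212229,  0.        ,  0.        ,  0.        ,  0.        ]), 'hand_eye': array([[ 9.99999883e-01,  5.04418947e-05, -4.82078543e-04,
        -1.25640280e-03],
       [ 6.60420684e-05,  9.71116366e-01,  2.38606368e-01,
        -6.55014519e-02],
       [ 4.80190120e-04, -2.38606372e-01,  9.71116249e-01,
        -1.37010931e-01],
       [ 0.00000000e+00,  0.00000000e+00,  0.00000000e+00,
         1.00000000e+00]])}
0.15
```

View pics/scene0.png

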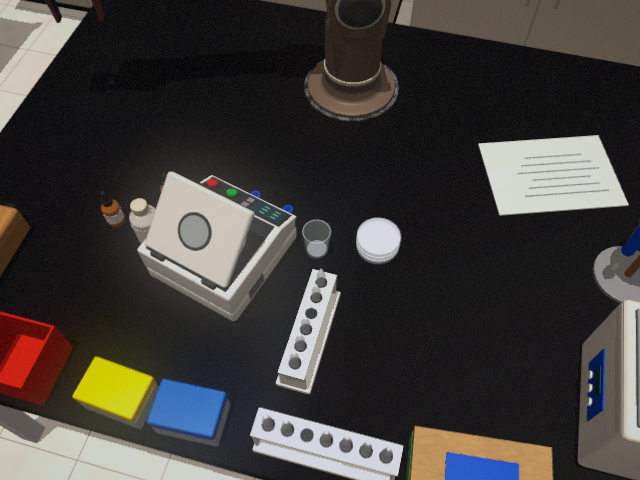

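View pics/side0.png

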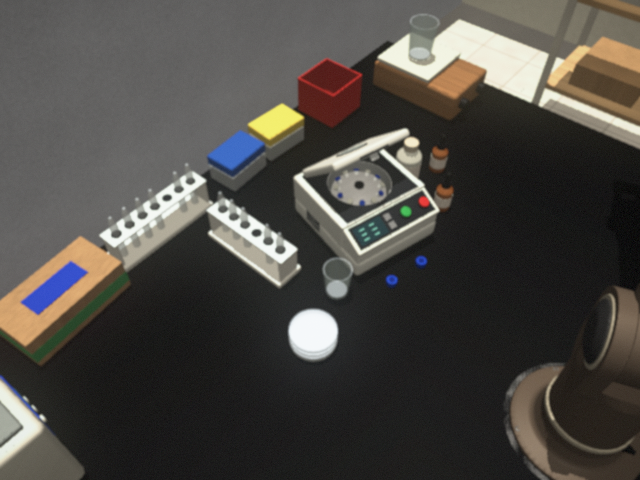

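```bash
cat > h.py <<'E'
import numpy as np, cv2
from scipy.spatial.transform import Rotation as Ro
def ray(c,xy,cal):
    K=np.array([[cal['fx'],0,cal['cx']],[0,cal['fy'],cal['cy']],[0,0,1]])
    p=cv2.undistortPoints(np.array([[xy]],float),K,np.array(cal['distortion'])).ravel()
    d=cal['R'].T@np.array([p[0],p[1],1]); o=-cal['R'].T@cal['t']
    return o,d/np.linalg.norm(d)
def atz(c,xy,cal,z):
    o,d=ray(c,xy,cal); return o+d*(z-o[2])/d[2]
def proj(X,cal):
    K=np.array([[cal['fx'],0,cal['cx']],[0,cal['fy'],cal['cy']],[0,0,1]])
    return cv2.projectPoints(np.atleast_2d(X).astype(float),cv2.Rodrigues(cal['R'])[0],np.array(cal['t']),K,np.array(cal['distortion']))[0].reshape(-1,2)
def tri(a,ca,b,cb):
    o1,d1=ray(0,a,ca);o2,d2=ray(0,b,cb)
    A=np.stack([d1,-d2],1); s=np.linalg.lstsq(A,o2-o1,rcond=None)[0]
    p,q=o1+d1*s[0],o2+d2*s[1]; return (p+q)/2,np.linalg.norm(p-q)
E
python3 - <<'E'
from workcell import ctrl, optics, finder
from h import *
import pickle
cal={c:optics.calibration(c) for c in ["scene","side"]}
M={}
for n in ["start_key_top","stop_key_top","centrifuge","lid_edge","lid_hinge","dropper_a","reagent_bottle","beaker","cap_a","tube_rack","petri_stack"]:
    for c in cal:
        r=finder.mark_of(c,n); M[n,c]=[(x['score'],x['xy']) for x in r[:3]]
        print(n,c,[(round(x['score'],2),np.round(x['xy'],1).tolist()) for x in r[:3]])
    if M[n,'scene'] and M[n,'side']:
        p,e=tri(M[n,'scene'][0][1],cal['scene'],M[n,'side'][0][1],cal['side']); print('   ',p.round(4),round(e,4))
pickle.dump((M,cal),open('m.pkl','wb'))
print(ctrl.state()['time'])
E
```

```text
start_key_top scene [(0.42, [225.9, 190.4])]
start_key_top side [(0.51, [406.9, 206.3]), (0.38, [368.8, 140.3]), (0.24, [362.7, 224.3])]
    [ 0.4766 -0.1571  0.1107] 0.0004
stop_key_top scene [(0.59, [376.6, 243.2]), (0.52, [207.0, 182.3])]
stop_key_top side [(0.56, [423.9, 198.9])]
    [0.4727 0.0691 0.2286] 0.2968
centrifuge scene [(0.72, [225.3, 257.5])]
centrifuge side [(0.76, [363.4, 225.6])]
    [ 0.5689 -0.142  -0.0047] 0.0005
lid_edge scene [(0.88, [208.5, 189.4])]
lid_edge side [(0.79, [368.5, 139.1]), (0.39, [252.4, 255.0]), (0.32, [339.3, 162.4])]
    [ 0.5749 -0.1357  0.2504] 0.002
lid_hinge scene [(0.85, [186.9, 262.7]), (0.56, [378.1, 243.8])]
lid_hinge side [(0.92, [340.2, 163.1])]
    [ 0.6619 -0.1676  0.1163] 0.0033
dropper_a scene [(0.78, [114.4, 221.5])]
dropper_a side [(0.67, [441.2, 207.8]), (0.58, [436.8, 169.9])]
    [ 0.5021 -0.4441 -0.1155] 0.059
reagent_bottle scene [(0.93, [152.7, 242.2])]
reagent_bottle side [(0.74, [401.4, 186.5])]
    [ 0.5745 -0.3057 -0.0042] 0.0051
beaker scene [(0.94, [315.5, 246.5])]
beaker side [(0.6, [336.0, 288.8])]
    [0.5007 0.0417 0.007 ] 0.0043
cap_a scene [(0.61, [187.8, 262.5]), (0.56, [255.6, 196.0]), (0.53, [288.1, 213.1])]
cap_a side [(0.65, [392.2, 281.3]), (0.45, [420.9, 261.7])]
    [ 0.5039 -0.2665 -0.2477] 0.0879
tube_rack scene [(0.74, [310.7, 337.2])]
tube_rack side [(0.73, [253.5, 254.1]), (0.6, [424.4, 199.3])]
    [7.006e-01 8.450e-02 1.000e-04] 0.0002
petri_stack scene [(0.73, [375.2, 245.2]), (0.53, [207.5, 188.8])]
petri_stack side [(0.56, [315.4, 335.5]), (0.53, [392.1, 283.7])]
    [0.4625 0.1604 0.0079] 0.0059
1.25
```

View pics/wrist0.png

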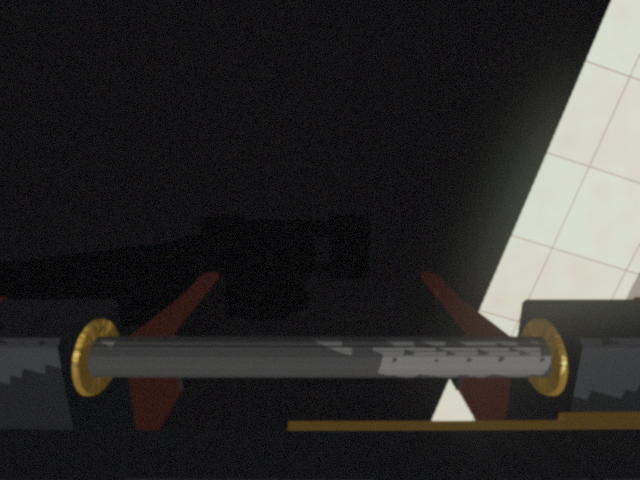

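Run:
```python
from h import *
import pickle
from scipy.optimize import least_squares
M,cal=pickle.load(open('m.pkl','rb'))
def cen(c,col):
    im=cv2.imread(f'pics/{c}0.png'); h=cv2.cvtColor(im,cv2.COLOR_BGR2HSV)
    if col=='g': m=cv2.inRange(h,(50,120,60),(75,255,255))
    else: m=cv2.inRange(h,(0,150,60),(6,255,255))|cv2.inRange(h,(174,150,60),(180,255,255))
    n,l,s,ct=cv2.connectedComponentsWithStats(m)
    return [(s[i,4],ct[i].round(1)) for i in range(1,n) if s[i,4]>20]
for c in cal: print(c,cen(c,'g'),cen(c,'r'))
import itertools
obs=[]
pick={('start_key_top','scene'):[231.5,191.5] if 0 else None}
def model(p):
    x,y,w,a=p; ux=np.array([np.cos(w),np.sin(w),0]);uy=np.array([-np.sin(w),np.cos(w),0]);z=np.array([0,0,1.])
    O=np.array([x,y,0]);H=O+.098*ux+.116*z
    return {'centrifuge':O,'lid_hinge':H,'lid_edge':H+.155*(-ux*np.cos(a)+z*np.sin(a))+.018*(ux*np.sin(a)+z*np.cos(a)),
     'start_key_top':O-.094*ux-.033*uy+.106*z,'stop_key_top':O-.094*ux-.083*uy+.106*z}
O=[]
for c in cal:
    for n in ['centrifuge','lid_hinge','lid_edge']: O.append((n,c,M[n,c][0][1]))
    for n,col in (('start_key_top','g'),('stop_key_top','r')):
        cs=[q for q in cen(c,col) if (abs(q[1]-np.array([220,187] if c=='scene' else [414,206]))<30).all()]
        if cs: O.append((n,c,max(cs,key=lambda q:q[0])[1]))
f=lambda p:np.concatenate([proj(model(p)[n],cal[c])[0]-xy for n,c,xy in O])
r=least_squares(f,[.57,-.14,.3,1],loss='soft_l1')
print(r.x,np.degrees(r.x[2:]));
for (n,c,xy),e in zip(O,f(r.x).reshape(-1,2)): print(n,c,np.round(xy,1),e.round(1))
for k,v in model(r.x).items(): print(k,v.round(4))
for n,z in (('dropper_a',0),('reagent_bottle',0),('beaker',0),('cap_a',0),('petri_stack',0),('tube_rack',0)):
    for c in cal: print(n,c,[atz(c,q[1],cal[c],z)[:2].round(3).tolist() for q in M[n,c]])
pickle.dump(r.x,open('fit.pkl','wb'))
```

```text
scene [(np.int32(67), array([231.1, 191.9])), (np.int32(96), array([409.2, 456.6]))] [(np.int32(67), array([211.8, 182.4])), (np.int32(4843), array([ 29.3, 357.1]))]
side [(np.int32(99), array([405.4, 211.1]))] [(np.int32(3149), array([329.4,  91.9])), (np.int32(94), array([423.2, 201.5]))]
[ 0.57087197 -0.14062906 -0.27128747  0.83076773] [-15.54362707  47.59948445]
centrifuge scene [225.3 257.5] [ 0.1 -0.1]
lid_hinge scene [186.9 262.7] [0.3 2.3]
lid_edge scene [208.5 189.4] [-3.7  2.5]
start_key_top scene [231.1 191.9] [ 0.5 -1. ]
stop_key_top scene [211.8 182.4] [ 0.2 -1.2]
centrifuge side [363.4 225.6] [-0.8 -1.5]
lid_hinge side [340.2 163.1] [-0.8 -0.9]
lid_edge side [368.5 139.1] [0.4 1.2]
start_key_top side [405.4 211.1] [0.6 0.5]
stop_key_top side [423.2 201.5] [1.  0.3]
centrifuge [ 0.5709 -0.1406  0.    ]
lid_hinge [ 0.6653 -0.1669  0.116 ]
lid_edge [ 0.5774 -0.1424  0.2426]
start_key_top [ 0.4715 -0.1472  0.106 ]
stop_key_top [ 0.4581 -0.1954  0.106 ]
dropper_a scene [[0.547, -0.41]]
dropper_a side [[0.461, -0.3], [0.539, -0.403]]
reagent_bottle scene [[0.575, -0.306]]
reagent_bottle side [[0.573, -0.299]]
beaker scene [[0.495, 0.039]]
beaker side [[0.504, 0.04]]
cap_a scene [[0.603, -0.214], [0.4, -0.129], [0.427, -0.044]]
cap_a side [[0.425, -0.052], [0.408, -0.135]]
petri_stack scene [[0.459, 0.163], [0.409, -0.242]]
petri_stack side [[0.465, 0.154], [0.422, -0.047]]
tube_rack scene [[0.701, 0.084]]
tube_rack side [[0.701, 0.085], [0.506, -0.298]]
```

```bash
cat >> h.py <<'E'
import pickle
def frame():
    x,y,w,a=pickle.load(open('fit.pkl','rb'))
    C=np.array([[np.cos(w),-np.sin(w),0],[np.sin(w),np.cos(w),0],[0,0,1]]); return np.array([x,y,0]),C,w,a
def row(s,tip,tilt=0.):
    """tip: centrifuge-frame position of fingertip centre; tilt: tool z leans to (sin t,0,-cos t)"""
    O,C,w,a=frame()
    z=np.array([np.sin(tilt),0,-np.cos(tilt)]); x=np.array([np.cos(tilt),0,np.sin(tilt)]); R=C@np.stack([x,np.cross(z,x),z],1)
    p=O+C@np.array(tip)-.025*R[:,2]
    R0=Ro.from_euler('xyz',s['eef_rot'],degrees=True).as_matrix()
    return np.r_[1000*R0.T@(p-s['tcp_pos']),Ro.from_matrix(R0.T@R).as_rotvec()].round(3)
def loc(s):
    O,C,w,a=frame(); R0=Ro.from_euler('xyz',s['eef_rot'],degrees=True).as_matrix()
    return C.T@(s['tcp_pos']+.025*R0[:,2]-O)
E
python3 - <<'E'
from workcell import ctrl
from h import *
s=ctrl.state()
for t in [(.06,0,.33),(.06,0,.27)]: print(row(s,t))
print(loc(s), s['tcp_pos'])
E
```

```text
[-295.212 -557.712 -107.345    0.      -0.      -1.01 ]
[-295.216 -557.711  -47.345    0.      -0.      -1.01 ]
[-0.25513852 -0.54670274  0.2226672 ] [ 0.17856285 -0.59896558  0.2476672 ]
```

Call:
play_rows --pt "-1 0 0 -50 0 0 0" --pt "-1 0 0 -107 0 0 0" --pt "-1 -15 -28 -107 0 0 -0.05" --pt "-1 -37 -70 -107 0 0 -0.126" --pt "-1 -59 -112 -107 0 0 -0.2" --pt "-1 -81 -153 -107 0 0 -0.277" --pt "-1 -103 -195 -107 0 0 -0.353" --pt "-1 -125 -237 -107 0 0 -0.43" --pt "-1 -148 -279 -107 0 0 -0.505" --pt "-1 -170 -321 -107 0 0 -0.58" --pt "-1 -192 -362 -107 0 0 -0.656" --pt "-1 -214 -404 -107 0 0 -0.73" --pt "-1 -236 -446 -107 0 0 -0.81" --pt "-1 -258 -488 -107 0 0 -0.885" --pt "-1 -277 -525 -107 0 0 -0.95" --pt "-1 -290 -548 -107 0 0 -0.99" --pt "-1 -295 -558 -107 0 0 -1.01" --pt "-1 -295 -558 -107 0 0 -1.01" --pt "-1 -295 -558 -107 0 0 -1.01"

```text
time: 3.62
tcp_pos: [0.6283, -0.1585, 0.3548]
eef_rot: [179.9, -0.0, -15.7]
contact_force: [-0.0, 0.9, 0.5]
width: 0.0007
```

Run:
```python
from workcell import ctrl,optics
from h import *
s=ctrl.state(); print(s['time'],loc(s),s['eef_rot'],s['contact_force'],s['width'],s['qpos'])
for c in ['scene','side','wrist']: cv2.imwrite(f'pics/{c}1.png',optics.read_camera(c))
a=cv2.imread('pics/scene1.png')[120:360,60:380];b=cv2.imread('pics/side1.png')[60:300,220:540]
cv2.imwrite('pics/c1.png',np.hstack([a,b]))
print(row(ctrl.state(),(.060,0,.2585)))
```

```text
3.625 [ 0.06009445 -0.00181026  0.32976886] [ 1.79940875e+02 -2.81190306e-03 -1.56785609e+01] [-0.01566247  0.89833171  0.46488158] 0.0006520567809901358 [ 26.94348301  24.47330799 -25.48900836  77.6804978   10.48375038
  80.1572659  -14.00501721]
[-1.8000e-01 -1.4150e+00  7.1447e+01  1.0000e-03 -0.0000e+00 -2.0000e-03]
```

View pics/c1.png

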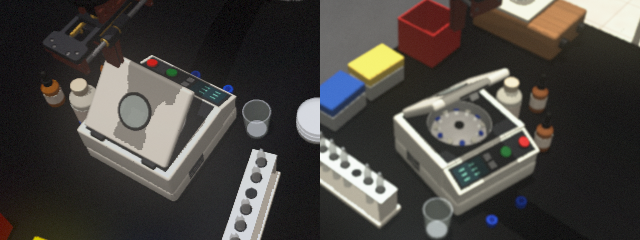

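View pics/wrist1.png

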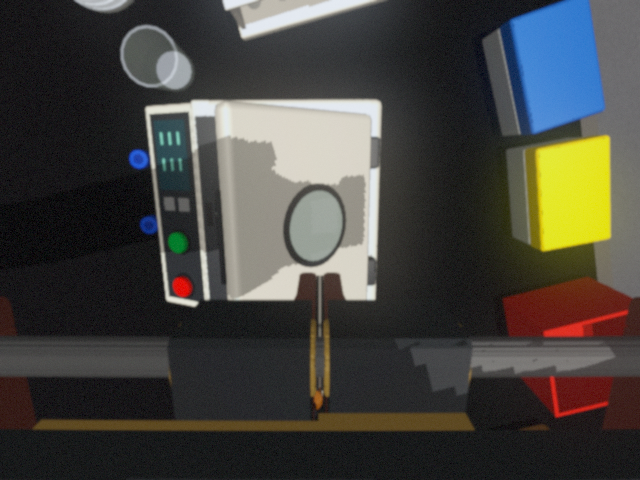

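Run:
```python
from workcell import ctrl,optics
from h import *
s=ctrl.state(); k=optics.calibration('wrist')
T=np.eye(4);T[:3,:3]=Ro.from_euler('xyz',s['eef_rot'],degrees=True).as_matrix();T[:3,3]=s['tcp_pos']
W=np.linalg.inv(T@k['hand_eye']); k['R']=W[:3,:3];k['t']=W[:3,3]
O,C,w,a=frame()
L=lambda *p: proj(O+C@np.array(p),k)[0].round(1)
print('start',L(-.094,-.033,.106),'stop',L(-.094,-.083,.106))
for aa in (a-.05,a,a+.05):
  for y in (-.095,.095):
    print(aa,y,'edge up',L(.098-.155*np.cos(aa)+.018*np.sin(aa),y,.116+.155*np.sin(aa)+.018*np.cos(aa)),'edge low',L(.098-.155*np.cos(aa),y,.116+.155*np.sin(aa)),'rear',L(.098+.018*np.sin(aa),y,.116+.018*np.cos(aa)))
im=cv2.imread('pics/wrist1.png')
h=cv2.cvtColor(im,cv2.COLOR_BGR2HSV)
for m in (cv2.inRange(h,(50,120,60),(75,255,255)),cv2.inRange(h,(0,150,60),(6,255,255))):
    n,l,st,ct=cv2.connectedComponentsWithStats(m); print([(st[i,4],ct[i].round(1)) for i in range(1,n) if st[i,4]>80])
```

```text
start [174.9 245.7] stop [179.2 289.8]
0.7807677259045388 -0.095 edge up [241.7 366.8] edge low [229.  357.8] rear [367.8 308.1]
0.7807677259045388 0.095 edge up [226.4 102.9] edge low [212.2 105.4] rear [373.7 117.3]
0.8307677259045388 -0.095 edge up [248.7 370.3] edge low [234.5 361.5] rear [368.3 307.9]
0.8307677259045388 0.095 edge up [234.5 102. ] edge low [218.4 104.4] rear [374.3 117.4]
0.8807677259045389 -0.095 edge up [256.3 373.7] edge low [240.7 365.1] rear [368.8 307.6]
0.8807677259045389 0.095 edge up [243.3 101. ] edge low [225.4 103.4] rear [374.8 117.4]
[(np.int32(352), array([177.3, 242.4]))]
[(np.int32(310), array([181.9, 286.4])), (np.int32(4967), array([567. , 314.4])), (np.int32(2345), array([571.8, 393.4]))]
```

Run:
```python
from h import *
P=lambda a:np.array([.098-.14*np.cos(a)+.018*np.sin(a)+.0135, .116+.14*np.sin(a)+.018*np.cos(a)])*1000
print(P(.95), P(.95)-[60.1,329.8])
for i in range(51):
    a=max(.95-.02*i,0); print(round(a,2),(P(a)-P(.95)).round(1)*[1,-1])
```

```text
[ 44.70584656 240.34846628] [-15.39415344 -89.45153372]
0.95 [ 0. -0.]
0.93 [-2.5  1.4]
0.91 [-4.9  2.8]
0.89 [-7.3  4.2]
0.87 [-9.7  5.7]
0.85 [-12.1   7.3]
0.83 [-14.4   8.9]
0.81 [-16.7  10.5]
0.79 [-19.   12.2]
0.77 [-21.2  14. ]
0.75 [-23.4  15.7]
0.73 [-25.5  17.6]
0.71 [-27.6  19.4]
0.69 [-29.7  21.4]
0.67 [-31.8  23.3]
0.65 [-33.8  25.3]
0.63 [-35.7  27.3]
0.61 [-37.6  29.4]
0.59 [-39.5  31.5]
0.57 [-41.4  33.6]
0.55 [-43.2  35.8]
0.53 [-44.9  38. ]
0.51 [-46.6  40.3]
0.49 [-48.3  42.6]
0.47 [-49.9  44.9]
0.45 [-51.4  47.2]
0.43 [-53.   49.6]
0.41 [-54.4  52. ]
0.39 [-55.8  54.5]
0.37 [-57.2  56.9]
0.35 [-58.5  59.4]
0.33 [-59.8  62. ]
0.31 [-61.   64.5]
0.29 [-62.2  67.1]
0.27 [-63.3  69.7]
0.25 [-64.4  72.3]
0.23 [-65.4  74.9]
0.21 [-66.4  77.6]
0.19 [-67.3  80.2]
0.17 [-68.1  82.9]
0.15 [-68.9  85.6]
0.13 [-69.7  88.4]
0.11 [-70.4  91.1]
0.09 [-71.   93.8]
0.07 [-71.6  96.6]
0.05 [-72.1  99.4]
0.03 [-72.6 102.2]
0.01 [-73.  104.9]
0 [-73.2 106.3]
0 [-73.2 106.3]
0 [-73.2 106.3]
```

Call:
play_rows --pt "-1 -4 -1.4 30 0 0 0" --pt "-1 -8 -1.4 60 0 0 0" --pt "-1 -12 -1.4 80 0 0 0" --pt "-1 -15 -1.4 89 0 0 0" --pt "-1 -15 -1.4 89 0 0 0"

```text
time: 4.4
tcp_pos: [0.6146, -0.1518, 0.2657]
eef_rot: [180.0, 0.0, -15.6]
contact_force: [-0.2, 0.4, 0.1]
width: 0.0007
```

Call:
play_rows --pt "-1 -2.5 0 1.4 0 0 0" --pt "-1 -4.9 0 2.8 0 0 0" --pt "-1 -7.3 0 4.2 0 0 0" --pt "-1 -9.7 0 5.7 0 0 0" --pt "-1 -12.1 0 7.3 0 0 0" --pt "-1 -14.4 0 8.9 0 0 0" --pt "-1 -16.7 0 10.5 0 0 0" --pt "-1 -19 0 12.2 0 0 0" --pt "-1 -21.2 0 14 0 0 0" --pt "-1 -23.4 0 15.7 0 0 0"

```text
time: 5.65
tcp_pos: [0.5923, -0.1451, 0.2498]
eef_rot: [180.0, -0.0, -15.5]
contact_force: [-1.0, -0.8, 0.2]
width: 0.0001
```

Run:
```python
from workcell import ctrl,optics
from h import *
s=ctrl.state(); print(s['time'],loc(s),s['contact_force'])
for c in ['scene','side']: cv2.imwrite(f'pics/{c}2.png',optics.read_camera(c))
a=cv2.imread('pics/scene2.png')[120:360,60:380];b=cv2.imread('pics/side2.png')[60:300,220:540]
cv2.imwrite('pics/c2.png',np.hstack([a,b]))
```

```text
5.65 [0.02180758 0.00140112 0.22482434] [-0.97056027 -0.814548    0.22264474]
```

View pics/c2.png

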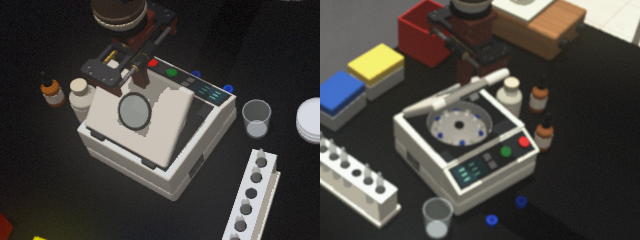

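Call:
play_rows --pt "-1 -2.1 0 1.9 0 0 0" --pt "-1 -4.2 0 3.7 0 0 0" --pt "-1 -6.3 0 5.7 0 0 0" --pt "-1 -8.4 0 7.6 0 0 0" --pt "-1 -10.4 0 9.6 0 0 0" --pt "-1 -12.3 0 11.6 0 0 0" --pt "-1 -14.2 0 13.7 0 0 0" --pt "-1 -16.1 0 15.8 0 0 0" --pt "-1 -18 0 17.9 0 0 0" --pt "-1 -19.8 0 20.1 0 0 0"

```text
time: 7.0
tcp_pos: [0.5731, -0.1398, 0.2297]
eef_rot: [180.0, 0.0, -15.5]
contact_force: [-0.2, -0.1, 2.5]
width: 0.0003
```

Run:
```python
from workcell import ctrl,optics
from h import *
s=ctrl.state(); print(s['time'],loc(s),s['contact_force'])
for c in ['scene','side']: cv2.imwrite(f'pics/{c}3.png',optics.read_camera(c))
a=cv2.imread('pics/scene3.png')[120:360,60:380];b=cv2.imread('pics/side3.png')[60:300,220:540]
cv2.imwrite('pics/c3.png',np.hstack([a,b]))
```

```text
7.0 [0.00195557 0.00140903 0.20466223] [-0.24782413 -0.13337093  2.5226697 ]
```

View pics/c3.png

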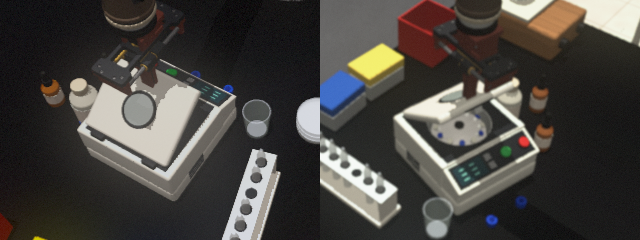

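The fingertips are on the outer face and the lid is moving (about 2.5 N). I'll continue the arc.

Call:
play_rows --pt "-1 -1.7 0 2.2 0 0 0" --pt "-1 -3.4 0 4.5 0 0 0" --pt "-1 -5.1 0 6.8 0 0 0" --pt "-1 -6.7 0 9.1 0 0 0" --pt "-1 -8.2 0 11.4 0 0 0" --pt "-1 -9.8 0 13.8 0 0 0" --pt "-1 -11.2 0 16.2 0 0 0" --pt "-1 -12.6 0 18.7 0 0 0" --pt "-1 -14 0 21.1 0 0 0" --pt "-1 -15.3 0 23.6 0 0 0" --pt "-1 -16.6 0 26.2 0 0 0" --pt "-1 -17.8 0 28.7 0 0 0" --pt "-1 -19 0 31.3 0 0 0" --pt "-1 -20.1 0 33.9 0 0 0" --pt "-1 -21.2 0 36.5 0 0 0" --pt "-1 -22.2 0 39.1 0 0 0" --pt "-1 -23.2 0 41.8 0 0 0" --pt "-1 -24.1 0 44.4 0 0 0" --pt "-1 -24.9 0 47.1 0 0 0"

```text
time: 9.48
tcp_pos: [0.5492, -0.1332, 0.1825]
eef_rot: [180.0, 0.0, -15.5]
contact_force: [-1.0, 0.6, 2.2]
width: 0.001
```

Run:
```python
from workcell import ctrl,optics
from h import *
s=ctrl.state(); print(s['time'],loc(s),s['contact_force'])
for c in ['scene','side']: cv2.imwrite(f'pics/{c}4.png',optics.read_camera(c))
a=cv2.imread('pics/scene4.png')[120:360,60:380];b=cv2.imread('pics/side4.png')[60:300,220:540]
cv2.imwrite('pics/c4.png',np.hstack([a,b]))
```

```text
9.475 [-0.02285074  0.00138199  0.15754616] [-0.9840166   0.60505667  2.23393495]
```

View pics/c4.png

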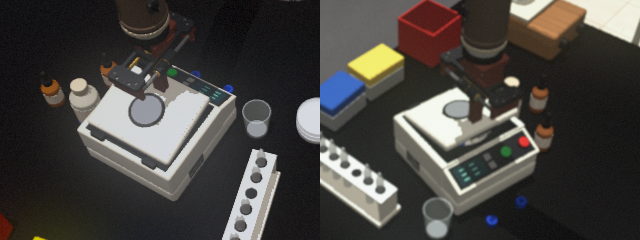

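Call:
play_rows --pt "-1 -0.7 0 2 0 0 0" --pt "-1 -1.3 0 4 0 0 0" --pt "-1 -1.8 0 6 0 0 0" --pt "-1 -2.3 0 8 0 0 0" --pt "-1 -2.8 0 10 0 0 0" --pt "-1 -3.2 0 12 0 0 0" --pt "-1 -3.6 0 14 0 0 0" --pt "-1 -4 0 15.5 0 0 0" --pt "-1 -4.3 0 17 0 0 0" --pt "-1 -4.5 0 18.5 0 0 0" --pt "-1 -4.7 0 19.5 0 0 0" --pt "-1 -4.8 0 20.5 0 0 0" --pt "-1 -4.9 0 21.3 0 0 0" --pt "-1 -5 0 22 0 0 0"

```text
time: 11.32
tcp_pos: [0.5445, -0.1319, 0.1607]
eef_rot: [180.0, 0.0, -15.5]
contact_force: [-0.5, -0.1, 0.9]
width: 0.0006
```

Run:
```python
from workcell import ctrl,optics
from h import *
s=ctrl.state(); print(s['time'],loc(s),s['contact_force'])
```

```text
11.325 [-0.02777656  0.00137343  0.13568283] [-0.47898657 -0.10526953  0.91430905]
```

Call:
play_rows --pt "-1 0 0 0.5 0 0 0" --pt "-1 0 0 1 0 0 0" --pt "-1 0 0 1.5 0 0 0" --pt "-1 0 0 2 0 0 0" --pt "-1 0 0 2 0 0 0"

```text
time: 11.95
tcp_pos: [0.5443, -0.1318, 0.1594]
eef_rot: [180.0, 0.0, -15.5]
contact_force: [-3.4, 0.4, 8.0]
width: 0.0005
```

Call:
play_rows --pt "-1 0 0 0.5 0 0 0" --pt "-1 0 0 1 0 0 0" --pt "-1 0 0 1 0 0 0"

```text
time: 12.32
tcp_pos: [0.5444, -0.1318, 0.1593]
eef_rot: [180.0, -0.0, -15.5]
contact_force: [-6.2, 1.0, 16.0]
width: 0.0007
```

Run:
```python
from workcell import ctrl,optics
from h import *
s=ctrl.state(); print(s['time'],loc(s),s['contact_force'])
for c in ['scene','side']: cv2.imwrite(f'pics/{c}5.png',optics.read_camera(c))
a=cv2.imread('pics/scene5.png')[120:360,60:380];b=cv2.imread('pics/side5.png')[60:300,220:540]
cv2.imwrite('pics/c5.png',np.hstack([a,b]))
```

```text
12.325 [-0.02790675  0.00137687  0.13428514] [-6.18945198  1.01834405 16.00207494]
```

View pics/c5.png

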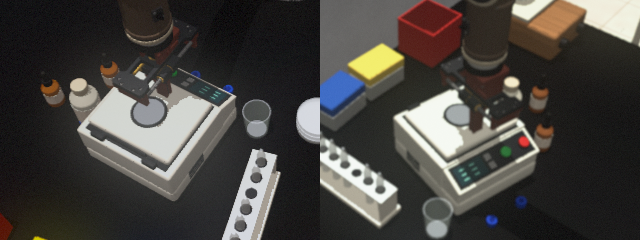

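Run:
```python
from workcell import ctrl
from h import *
s=ctrl.state()
n=np.array([-np.sin(.41),0,np.cos(.41)])
A=np.array([-.028,0.001,.214]);B=np.array([-.093,-.032,.106])+.06*n; B2=B+[0,0,.05]
for f in (0,.2,.4,.6,.8,1): print(row(s,A+(B2-A)*f,.41*f))
print(row(s,B,.41))
```

```text
[-5.0000e-02  4.4900e-01 -7.9698e+01  1.0000e-03 -0.0000e+00  0.0000e+00]
[-1.9882e+01  7.0450e+00 -7.9021e+01  1.0000e-03  8.2000e-02  0.0000e+00]
[-3.9701e+01  1.3641e+01 -7.8177e+01  1.0000e-03  1.6400e-01  0.0000e+00]
[-5.9492e+01  2.0236e+01 -7.7166e+01  1.0000e-03  2.4600e-01  0.0000e+00]
[-7.9243e+01  2.6832e+01 -7.5993e+01  1.0000e-03  3.2800e-01  0.0000e+00]
[-9.8939e+01  3.3428e+01 -7.4660e+01  1.0000e-03  4.1000e-01  0.0000e+00]
[-9.8955e+01  3.3392e+01 -2.4660e+01  1.0000e-03  4.1000e-01  0.0000e+00]
```

Call:
play_rows --pt "-1 0 0 -3 0 0 0" --pt "-1 0 0 -20 0 0 0" --pt "-1 0 0 -50 0 0 0" --pt "-1 0 0 -80 0 0 0" --pt "-1 -20 7 -79 0 0.082 0" --pt "-1 -40 13.5 -78 0 0.164 0" --pt "-1 -59.5 20 -77 0 0.246 0" --pt "-1 -79 27 -76 0 0.328 0" --pt "-1 -99 33.4 -74.7 0 0.41 0" --pt "-1 -99 33.4 -50 0 0.41 0" --pt "-1 -99 33.4 -27 0 0.41 0" --pt "-1 -99 33.4 -27 0 0.41 0" --pt "-1 -99 33.4 -27 0 0.41 0"

```text
time: 14.05
tcp_pos: [0.4408, -0.1376, 0.1858]
eef_rot: [180.0, -23.5, -15.5]
contact_force: [-0.1, 0.4, -1.2]
width: 0.0004
```

```bash
cat > look.py <<'E'
from workcell import ctrl,optics
from h import *
import sys
t=sys.argv[1]
s=ctrl.state(); k=optics.calibration('wrist'); ims={c:optics.read_camera(c) for c in ('wrist','scene','side')}
for c in ims: cv2.imwrite(f'pics/{c}{t}.png',ims[c])
print(s['time'],loc(s),s['contact_force'],s['eef_rot'])
T=np.eye(4);T[:3,:3]=Ro.from_euler('xyz',s['eef_rot'],degrees=True).as_matrix();T[:3,3]=s['tcp_pos']
W=np.linalg.inv(T@k['hand_eye']); k['R']=W[:3,:3];k['t']=W[:3,3]
O,C,w,a=frame()
cal={'wrist':k,'scene':optics.calibration('scene'),'side':optics.calibration('side')}
L=lambda c,p: proj(O+C@np.array(p),cal[c])[0].round(1)
for c in cal:
    print(c,'start',L(c,(-.094,-.033,.106)),'lid edge shut L/R',L(c,(-.057,.095,.134)),L(c,(-.057,-.095,.134)),'low',L(c,(-.057,.095,.116)))
    h=cv2.cvtColor(ims[c],cv2.COLOR_BGR2HSV); m=cv2.inRange(h,(50,120,60),(75,255,255)); n,l,st,ct=cv2.connectedComponentsWithStats(m)
    for i in range(1,n):
        if st[i,4]>40:
            q=C.T@(atz(c,ct[i],cal[c],.106)-O); print('   green',st[i,4],ct[i].round(1),q.round(4))
a=ims['scene'][120:360,60:380];b=ims['side'][60:300,220:540]
cv2.imwrite(f'pics/c{t}.png',np.hstack([a,b]))
print(row(s,np.array([-.093,-.032,.106]),.41))
E
python3 look.py 6
```

```text
14.05 [-0.11613595 -0.03188728  0.16284298] [-0.14299655  0.35719568 -1.18260798] [179.99581177 -23.54499816 -15.51562292]
wrist start [315.7 262.4] lid edge shut L/R [402.6  30.1] [386.9 360.9] low [383.3  39.3]
   green 1046 [316.5 257.2] [-0.0935 -0.0297  0.106 ]
scene start [231.6 190.9] lid edge shut L/R [272.8 222.2] [194.4 183. ] low [273.4 227.2]
   green 65 [231. 192.] [-0.091  -0.0325  0.106 ]
   green 96 [409.1 456.9] [0.1994 0.5197 0.106 ]
side start [406.  211.6] lid edge shut L/R [346.7 217.3] [419.  179.9] low [346.2 223.3]
   green 87 [405.3 210.9] [-0.0915 -0.0331  0.106 ]
[-1.4740e+00  1.1600e-01  6.1353e+01 -0.0000e+00 -1.0000e-03  0.0000e+00]
```

View pics/c6.png

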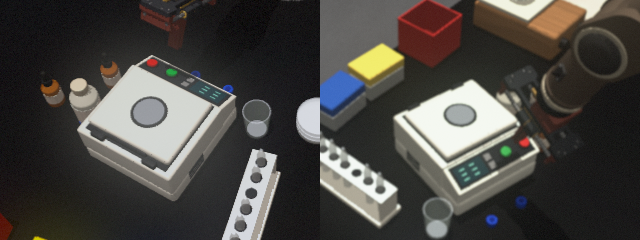

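View pics/wrist6.png

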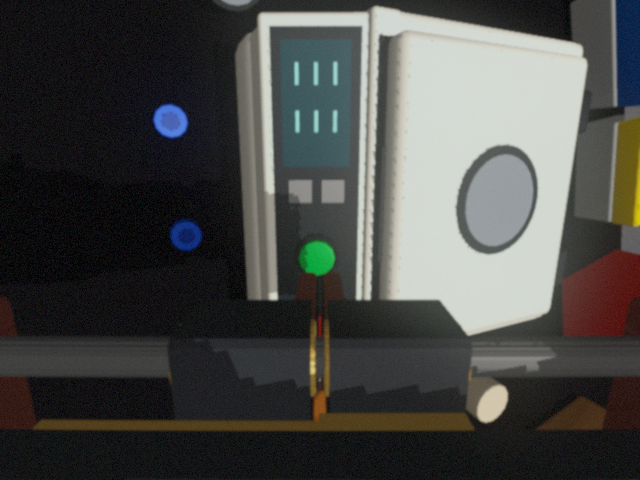

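Call:
play_rows --pt "-1 -1 0 15 0 0 0" --pt "-1 -1 0 30 0 0 0" --pt "-1 -1 0 42 0 0 0" --pt "-1 -1 0 50 0 0 0" --pt "-1 -1 0 55 0 0 0" --pt "-1 -1 0 58 0 0 0" --pt "-1 -1 0 60 0 0 0" --pt "-1 -1 0 61.5 0 0 0" --pt "-1 -1 0 63 0 0 0" --pt "-1 -1 0 64 0 0 0" --pt "-1 -1 0 65 0 0 0" --pt "-1 -1 0 66 0 0 0" --pt "-1 -1 0 66 0 0 0"

```text
time: 15.82
tcp_pos: [0.4647, -0.1444, 0.1243]
eef_rot: [180.0, -23.5, -15.5]
contact_force: [-7.6, 2.3, 13.8]
width: 0.0004
```

```bash
python3 look.py 7 | head -1;python3 - <<'E'
from workcell import ctrl
from h import *
s=ctrl.state(); n=np.array([-np.sin(.41),0,np.cos(.41)]); print(s['contact_force'], (loc(s)-np.array([-.094,-.033,.106])).dot(n))
a=cv2.imread('pics/side7.png')[120:300,320:520]; cv2.imwrite('pics/s7.png',cv2.resize(a,None,fx=3,fy=3))
E
```

```text
15.825 [-0.0913562  -0.03206049  0.10141086] [-7.63472143  2.33321162 13.76045768] [179.96680461 -23.53406026 -15.51044641]
[-6.97855733  2.4278458  12.77888494] -0.005273027415540991
```

View pics/s7.png

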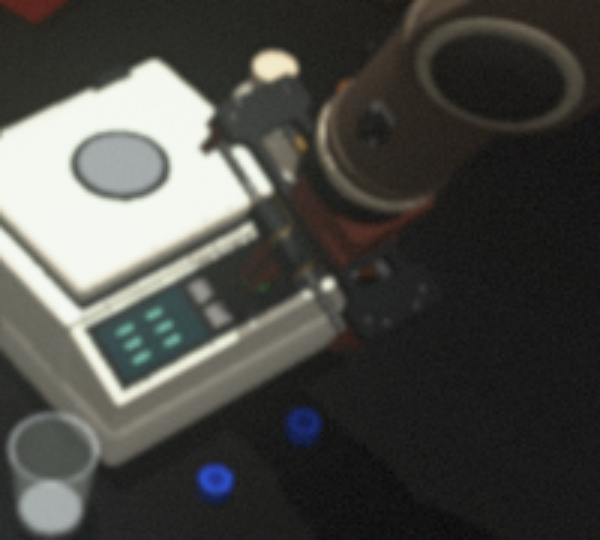

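Call:
play_rows --pt "-1 0 0 -2 0 0 0" --pt "-1 0 0 -8 0 0 0" --pt "-1 0 0 -25 0 0 0" --pt "-1 0 0 -50 0 0 0" --pt "-1 0 0 -80 0 0 0" --pt "-1 0 0 -110 0 0 0" --pt "-1 0 0 -130 0 0 0" --pt "-1 0 0 -140 0 0 0" --pt "-1 0 0 -140 0 0 0" --pt "-1 0 0 -140 0 0 0"

```text
time: 17.23
tcp_pos: [0.4107, -0.1293, 0.2514]
eef_rot: [-180.0, -23.4, -15.5]
contact_force: [-0.1, -0.1, 0.7]
width: 0.0007
```

```bash
python3 look.py 8
python3 - <<'E'
from workcell import ctrl, optics, finder
from h import *
import pickle
M,cal=pickle.load(open('m.pkl','rb'))
for n in ["lid_edge","reagent_bottle","beaker","tube_rack","petri_stack","dropper_a","cap_a"]:
    for c in cal: print(n,c,[(round(x['score'],2),np.round(x['xy'],1).tolist()) for x in finder.mark_of(c,n)[:3]],'was',[np.round(q[1],1).tolist() for q in M[n,c]])
O,C,w,a=frame()
for c in cal: print('lid_edge expected shut',c,proj(O+C@np.array([-.057,0,.134]),cal[c]))
E
```

```text
17.225 [-0.14740013 -0.03196245  0.22850589] [-0.09555131 -0.09226181  0.65033661] [-179.98563633  -23.42446232  -15.5176138 ]
wrist start [319.9 236.4] lid edge shut L/R [384.1  62.4] [374.7 312.8] low [370.7  67.5]
   green 634 [320.4 232.7] [-0.0935 -0.03    0.106 ]
scene start [231.6 190.9] lid edge shut L/R [272.8 222.2] [194.4 183. ] low [273.4 227.2]
   green 67 [231.1 191.9] [-0.0913 -0.0325  0.106 ]
   green 91 [409.1 456.5] [0.1989 0.5194 0.106 ]
side start [406.  211.6] lid edge shut L/R [346.7 217.3] [419.  179.9] low [346.2 223.3]
   green 90 [405.5 211.1] [-0.0923 -0.033   0.106 ]
[ 1.18700e+00  8.50000e-02  1.34036e+02 -0.00000e+00  1.00000e-03
  0.00000e+00]
lid_edge scene [(0.74, [230.1, 199.8])] was [[208.5, 189.4]]
lid_edge side [(0.96, [382.4, 195.6])] was [[368.5, 139.1], [252.4, 255.0], [339.3, 162.4]]
reagent_bottle scene [(0.88, [152.8, 240.0]), (0.52, [316.6, 247.3])] was [[152.7, 242.2]]
reagent_bottle side [(0.98, [404.2, 183.1])] was [[401.4, 186.5]]
beaker scene [(0.91, [316.6, 248.7]), (0.45, [289.5, 213.5])] was [[315.5, 246.5]]
beaker side [(0.63, [338
[... 265 characters left out ...]
0.5, [209.0, 183.5]), (0.39, [309.3, 336.9])] was [[375.2, 245.2], [207.5, 188.8]]
petri_stack side [(0.83, [317.6, 342.6])] was [[315.4, 335.5], [392.1, 283.7]]
dropper_a scene [(0.88, [118.8, 220.6]), (0.77, [173.3, 201.6])] was [[114.4, 221.5]]
dropper_a side [(0.57, [438.4, 206.7]), (0.47, [435.3, 169.0]), (0.21, [420.9, 199.2])] was [[441.2, 207.8], [436.8, 169.9]]
cap_a scene [(0.57, [254.5, 196.2]), (0.51, [286.7, 212.5])] was [[187.8, 262.5], [255.6, 196.0], [288.1, 213.1]]
cap_a side [(0.68, [389.7, 284.3]), (0.64, [421.9, 265.6])] was [[392.2, 281.3], [420.9, 261.7]]
lid_edge expected shut scene [[232.76790383 202.13189707]]
lid_edge expected shut side [[383.79789951 198.06652365]]
```

View pics/c8.png

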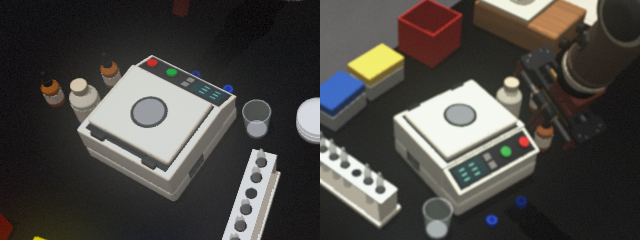

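View pics/wrist8.png

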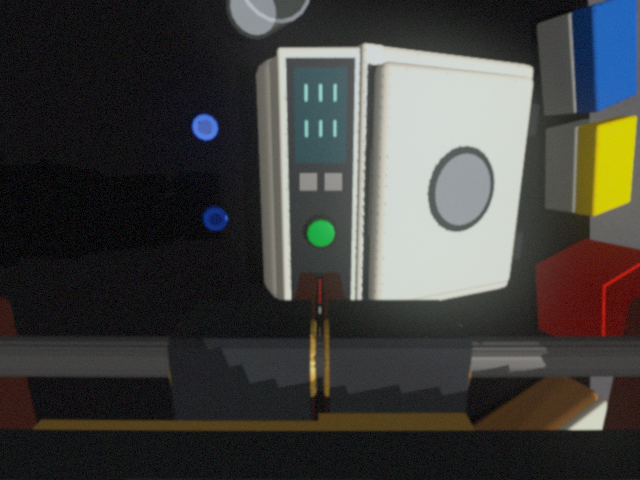

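Run:
```python
import cv2,numpy as np
for c,(x0,y0,x1,y1) in (('side',(295,150,370,260)),('scene',(135,215,300,320))):
    a=cv2.imread(f'pics/{c}5.png',0)[y0:y1,x0:x1].astype(np.float32);b=cv2.imread(f'pics/{c}8.png',0)[y0:y1,x0:x1].astype(np.float32)
    print(c,cv2.phaseCorrelate(a,b,cv2.createHanningWindow(a.shape[::-1],cv2.CV_32F)),np.abs(a-b).mean())
a=cv2.imread('pics/side8.png')[130:270,285:445]; cv2.imwrite('pics/z8.png',cv2.resize(a,None,fx=5,fy=4,interpolation=cv2.INTER_CUBIC))
```

```text
side ((0.6778147974000603, -0.08784444954557813), 0.8297261750962999) 8.61406
scene ((-0.04497905254326895, -0.028475319735584037), 0.9780722101038866) 3.515671
```

View pics/z8.png

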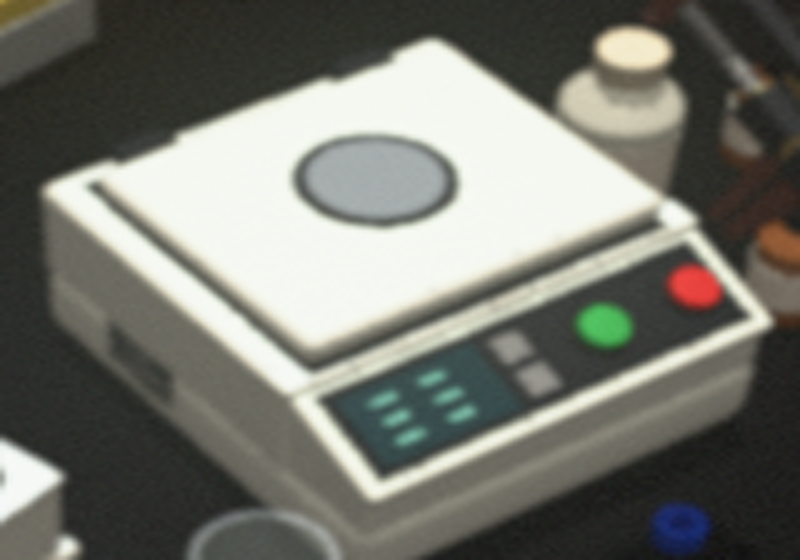

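```bash
python3 -c "
from workcell import ctrl
print(ctrl.job_done(), ctrl.state()['time'])"
```

```text
the job is handed in; nothing more can be done
the job is handed in; nothing more can be done
```

The lid is shut, the green start key was pressed after that, and the arm has drawn back clear. The job is handed in at about 18 s of the 43 s allowed; no verdict was reported.

**Lid:** I pushed it down with the closed fingertips on its outer face near the front edge, at about 20 mm/s and slower at the end. It stopped with the fingertips 134 mm above the bench, the height for a shut lid. It did not move further when I raised the push from 8 N to 16 N.

**Start key:** I pressed it square to the panel, about 5.3 mm deep by the fitted pose, with about 15 N, so it was fully in. The stop key, 50 mm away, was not approached.

**Last checks:**
- **Lid flat:** In the final pictures it lies flat with an even gap. The scene camera shows no shift since it was pressed down. The side camera comparison was poorer (0.7 px sideways), because the arm and its shadow had moved.
- **Lid edge mark:** The detector put the lid's front edge 2 to 4 px from where I expected it. That is the same size as its earlier errors, so I went by the height and the force.
- **Other things:** The rack, bottles, beaker, petri dishes and caps show at their old image positions within a few pixels. The largest difference was 7 px, for the petri dishes in the side camera. They had moved only about 1 px in the scene camera, so I took it as detector noise. The arm did not come near them.

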